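Close the cork canister, then raise its dust cover alone

ROBOT

A 7-joint arm with a two-finger parallel gripper is mounted at the origin on the work surface. World frame = base frame: x ahead of the robot, y to its left, z up, the work surface at z = 0. Lengths are in m, angles in rad, forces in N, time in s.
With the tool pointing down it reaches from about 0.4 to 0.85 m from the base axis. Payload 4.5 kg.
Tool frame: the origin (TCP) lies on the mounting face of the last link; the fingertips stand 166 mm ahead of it and the grasp point (between the pads) lies 147 mm ahead of it; z points along the fingers, y is the line along which they close (so a half turn about z gives the same grasp; the last joint's range is limited). The gripper opens to 88 mm and grips with 3 to 60 N. Pads are 18 mm wide; open, the fingers measure 123 mm over their backs; the gripper's body (75 mm by 187 mm) begins 45 mm behind the grasp point.
Start: joints at [1.248, 0.689, -0.195, 1.565, 0.157, 0.902, -0.215], TCP at [0.218, -0.586, 0.405] pointing down, gripper open.
Joint ranges: [-3.01, 3.01], [-0.46, 2.08], [-1.47, 1.51], [0.13, 2.56], [-1, 4.14], [0.04, 2.09], [-2.66, 2.66]. Speed limits (rad/s): [2.57, 2.57, 3.14, 3.14, 3.14, 3.14, 3.14].

INTERFACE

Orientations are given as a unit quaternion [x, y, z, w].
In Python, from plant import r, snapshot gives the robot as it stands. The module is installed in compiled form; this text tells all that it offers.
- The arm moves only by the tool move_arm, never from a script. Its argument "rows" is a list of rows, each a list of 5 numbers: the shift along the tool's x, y, z in m, then the turn about the tool's z in rad, then the finger opening in m, from 0 to 0.0881. In form: [[dx, dy, dz, spin, claw], ...]. A call has 1 to 10 rows; each row shifts and turns the commanded pose from where the row before left it, along the tool's axes as they then stand; what a row does not reach is not made up. A row lasts 1/12 s, in which the tool goes at most 41.7 mm and 7.16 degrees, less where a joint would pass 70% of its speed; a pose out of reach is approached as far as the arm can. A call with a gripper value outside its range is refused whole. The fingers move at their own pace and stop on an object; "newtons" is the grip in N (left out, the last holds). Time passes only in rows, so rows that do not move let the fingers close. It gives the time, the measured TCP pose, the force, the opening and the grip force at its end, in the units of the state.
- r.get_state(): the state, without advancing time (a new reading comes with each control period).
- snapshot(name): name is "scene" or "top" or "wrist"; returns a dict with "color" (400x640x3 uint8, red, green, blue), "depth" (400x640 float32, m along the optical axis (not along the pixel's ray), 0 where there is no reading), "mtx" (3x3 intrinsics, pixels), "eye" and "orientation" of the camera in the world. Camera axes: x right, y up, looking along -z (the intrinsics and any distortion apply to the point x, -y, -z); pixel columns grow to the right and rows downward; lengths in m; the calibration is good to about 2 mm. A picture is of the moment at which its call begins.
- r.finish_job(): hands the job in; it is judged then, once.
The state is a dict: "clock": time; "q": joint angles; "qd": joint speeds; "joint_torque": joint torques, N m; "tool_pos": TCP position; "eef_rot": TCP orientation; "contact_force": force on the tool from outside, world axes, zero at the start; "moment": the same for the moment, N m; "opening": opening from 0.0 (shut) to 1.0 (fully open); "finger_force": force on a finger pad.
Only numpy, scipy, OpenCV 4.12 (cv2) and the standard library are available. Lean on these libraries where they do the work, as an engineer would, in place of code of your own. Each camera call takes 0.05 s, during which the arm holds its last target. There are 200 camera calls.

TASK

In the bottling cellar, take the wooden cover board off the cork canister and lean it at a slant against the wooden case, one edge on the bench. Then carry the nested pair of lids over by the black knob, lower it gently until the inner lid is fully seated in the canister, let go of the knob, take the red outer lid by its metal collar and lift it straight up alone, leaving the inner lid seated and undisturbed. Finish while holding the outer lid level in the gripper above the canister, wholly clear of the knob; do not part the lids before the inner one is seated, keep the canister where it stands, and leave the other things on the bench alone.

Things in the scene. Friction and masses are not known exactly. Their poses are not given: they have to be found in the camera images.
- canister: loose, heavy (about 1.4 kg) steel canister with a blue band: round, open-topped, 120 mm outside, 112 mm inside, 90 mm tall; stands upright on the bench; origin at the centre of its underside, z up
- canister_mouth (a point): centre of the canister's mouth, on its axis at rim height, 90 mm above its underside
- board: light wooden board, 160 mm (its x) x 140 mm (its y) x 8 mm, about 0.25 kg with black rubber strips along its two 140 mm edges (friction about 1: leaned at 30 degrees or more from level it stays put); lies flat as a cover on the canister at the start. On its top a dark batten to grip: 110 mm long (along the board's x), 16 mm wide (y), rising 30 mm above the board's top face. Origin at the centre of the underside, z out of the batten side
- board_batten (a point): middle of the board's batten, 26 mm above the board's underside (18 mm above its top face, 12 mm below the batten's top), same axes as the board
- inner_lid: inner lid, about 0.35 kg: black rubber plug 104 mm across and 14 mm deep with a bevelled foot, above it a steel flange 126 mm across and 5 mm thick that comes to rest on the canister's rim, and on the axis a black round knob 18 mm across rising from 19 to 84 mm above the plug's underside. Origin at the centre of the plug's underside (14 mm below the rim when seated), z up. Stands on the bench at the start with the outer lid nested over it
- knob (a point): point on the knob's axis 68 mm above the inner lid's underside: about the middle of the part that shows above the collar; the knob's top is 16 mm above this point, the collar's top 21 mm below it. Lifting here carries both lids, the outer one resting on the flange
- outer_lid: red outer lid (dust cover), about 0.18 kg: plate 142 mm across and 4 mm thick resting loosely on the inner lid's flange, skirt reaching 14 mm below the plate's underside (134 mm inside), and a metal collar 42 mm outside, 30 mm inside, rising 24 mm above the plate, through which the knob stands free. Origin at the centre of the plate's underside (19 mm above the inner lid's origin when nested), z up
- collar (a point): centre of the collar of the outer lid, 18 mm above the plate's underside: 14 mm above the plate's top face and 10 mm below the collar's top
- case: fixed wooden case with sleeves in it, 160 mm (x) x 260 mm (y) x 75 mm tall, origin at the centre of its underside; its front face, towards the robot, lies 80 mm along its -x
- case_edge (a point): middle of the case's top front edge, 75 mm above the bench; axes as the case: -x points out of the front face
- bottle_a: standing full dark-green wine bottle, copper cap, 74 mm across, 300 mm tall; bystander; origin at the centre of its underside
- bottle_b: standing full dark-green wine bottle, black cap, 74 mm across, 300 mm tall; bystander; origin at the centre of its underside
- jar: amber glass jar with steel cap, 84 mm across, 110 mm tall; bystander; origin at the centre of its underside
- cup: white mug, 80 mm across, 85 mm tall; bystander; origin at the centre of its underside
- label_roll: roll of white label paper lying flat, 110 mm across, 60 mm tall; bystander; origin at the centre of its underside
- brush: wooden brush lying on the bench; bystander; origin under its middle
Things that resemble listed ones, but are neither listed nor needed, are in the scene too. Leave any turquoise look-alike of the canister alone. There is more than one size of the board; the one meant has the size given above.

How it is judged:
On the way, in this order (a step that is already met when the one before it is completed fails the run):
1. the board leans at a slant against the case, let go (angle between board's own z axis and vertical between 0.4 and 1.4 rad and contact force between board and case above 0.05 N and height (world z) of board_batten below 0.095 m and contact force between board and canister below 0.01 N and contact force between board and the fingers below 0.01 N), for 0.3 s.
2. the nested lids sit together on the canister, knob let go (horizontal distance between inner_lid and canister_mouth below 0.006 m and z of inner_lid in the frame of canister_mouth between -0.018 and -0.011 m and angle between the z axis of inner_lid and the z axis of canister, either way round below 0.05 rad and z of outer_lid in the frame of inner_lid below 0.022 m and horizontal distance between outer_lid and inner_lid below 0.008 m and contact force between inner_lid and the fingers below 0.01 N), for 0.2 s.
3. the outer lid is lifted clear alone, the inner lid still seated (z of outer_lid in the frame of inner_lid above 0.092 m and angle between outer_lid's own z axis and vertical below 0.35 rad and horizontal distance between outer_lid and canister_mouth below 0.08 m and horizontal distance between inner_lid and canister_mouth below 0.006 m and z of inner_lid in the frame of canister_mouth between -0.018 and -0.011 m and angle between the z axis of inner_lid and the z axis of canister, either way round below 0.05 rad), for 0.2 s.
At the end, for the whole second after the job is handed in: Outer lid gripped, level within 20 deg, still, over the canister within 80 mm, plate 92 mm or more above the inner lid's underside, touching nothing else; inner lid seated (6 mm, 4 mm high, level); canister within 40 mm of its start; board let go, leaning on the case at 23 to 80 deg (all of step 1 and all of step 3 and contact force between outer_lid and the fingers above 1 N and contact force between outer_lid and inner_lid below 0.01 N and contact force between outer_lid and canister below 0.01 N and contact force between outer_lid and board below 0.01 N and contact force between outer_lid and case below 0.01 N and distance of canister from where it was at the start of the episode below 0.04 m and angle between canister's own z axis and vertical below 0.05 rad and linear speed of outer_lid below 0.03 m/s and linear speed of each of inner_lid, board below 0.02 m/s); the arm keeps its last pose, push and grip.
It fails at once if the lids are parted, or the inner lid carried along, while the inner lid is not seated in the canister (z of outer_lid in the frame of inner_lid above 0.03 m and not (horizontal distance between inner_lid and canister_mouth below 0.006 m and z of inner_lid in the frame of canister_mouth between -0.018 and -0.011 m and angle between the z axis of inner_lid and the z axis of canister, either way round below 0.05 rad)).
It fails at once if the inner lid is dropped or slammed onto the canister (horizontal distance between inner_lid and canister_mouth below 0.02 m and z of inner_lid in the frame of canister_mouth between -0.02 and 0.004 m and linear speed of inner_lid above 0.4 m/s).
It fails at once if the canister is knocked over or shoved (distance of canister from where it was at the start of the episode above 0.05 m or angle between canister's own z axis and vertical above 0.3 rad).
It fails at once if a bystander is moved or knocked over (distance of any of bottle_a, bottle_b, jar, cup, label_roll, brush from where it was at the start of the episode above 0.03 m).
It also fails if it takes over 72 s, if anything falls off the work surface, if the arm or the gripper's body presses on something with over 40 N, if the wrist force passes 120 N, or if a joint passes its speed limit or range.

## Working session

There is one attempt and no reset: what is moved stays moved. The work goes in short steps, Python scripts to look and compute and a tool call to move; the robot and the scene stay as the last step left them, time stands still between calls to the robot, and variables do not carry over. Pictures are saved under pics/ and viewed, at most 10 in all, crops included, and the job is handed in when it is done.

Besides the shell and the picture viewer there is one more tool, called after ">>>" as name([rows], argument=value, ...), one row to a line, values as JSON. move_arm: Moves the arm, as the interface text tells. Its arguments: {"type":"object","properties":{"rows":{"type":"array"},"newtons":{"type":"number"}},"required":["rows"]}

```bash
mkdir -p pics; cat > h.py <<'E'
import numpy as np, cv2, pickle
from plant import r, snapshot
from scipy.spatial.transform import Rotation as R
def grab(n, tag):
    s=snapshot(n); pickle.dump(s,open(f'pics/{tag}.pkl','wb')); cv2.imwrite(f'pics/{tag}.png',s['color'][:,:,::-1]); return s
def load(tag): return pickle.load(open(f'pics/{tag}.pkl','rb'))
def rot(s):
    o=np.array(s['orientation'],float)
    return o if o.shape==(3,3) else R.from_quat(o).as_matrix()
def cloud(s):
    h,w=s['depth'].shape; u,v=np.meshgrid(np.arange(w),np.arange(h)); K=np.array(s['mtx']); d=s['depth']
    c=np.stack([(u-K[0,2])/K[0,0]*d,-(v-K[1,2])/K[1,1]*d,-d],-1)
    return c@rot(s).T+np.array(s['eye'])
def crop(tag,x0,y0,x1,y1,k,out):
    cv2.imwrite(f'pics/{out}.png',cv2.resize(load(tag)['color'][y0:y1,x0:x1,::-1],None,fx=k,fy=k,interpolation=cv2.INTER_CUBIC))
E
python3 - <<'E'
from h import *
for n in ('top','scene'):
    s=grab(n,n+'0'); print(n,s['eye'],s['orientation'],s['mtx'],[k for k in s])
print(r.get_state())
E
```

```text
top [ 0.26073156 -0.01905462  1.59728745] [ 0.06580586 -0.0554922  -0.69977168  0.70916133] [[497.10839432   0.         314.80892461]
 [  0.         497.10839432 200.07856669]
 [  0.           0.           1.        ]] ['color', 'depth', 'mtx', 'eye', 'orientation']
scene [1.03977058 0.72797451 0.69878523] [0.13659599 0.44854761 0.84973752 0.24102432] [[367.64075457   0.         320.02995175]
 [  0.         367.64075457 200.23581435]
 [  0.           0.           1.        ]] ['color', 'depth', 'mtx', 'eye', 'orientation']
{'clock': 0.1, 'q': array([ 1.24782731,  0.68988696, -0.19453706,  1.56626025,  0.15731523,
        0.90249129, -0.21509011]), 'qd': array([-4.71792160e-05, -2.54658771e-03, -1.31681293e-03, -4.58990015e-03,
        1.58343564e-03,  7.74960484e-04, -4.78735169e-04]), 'joint_torque': array([-3.52605624e-03, -5.28504038e+01, -1.27174862e+00, -1.53838581e+01,
       -5.25888882e-02,  1.97655012e-03,  5.06327490e-05]), 'tool_pos': array([ 0.21815784, -0.58536668,  0.40399326]), 'eef_rot': array([ 9.84121423e-01,  1.77494627e-01, -2.06667421e-04, -7.99812690e-04]), 'contact_force': array([0.45998164, 0.54207472, 1.07254185]), 'moment': array([-0.03155787, -0.00949839, -0.01272007]), 'finger_force': 0.0, 'opening': 1.0016214583291654}
```

View pics/top0.png

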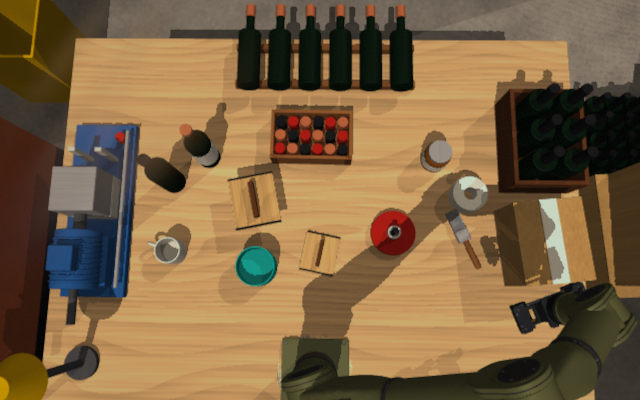

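View pics/scene0.png

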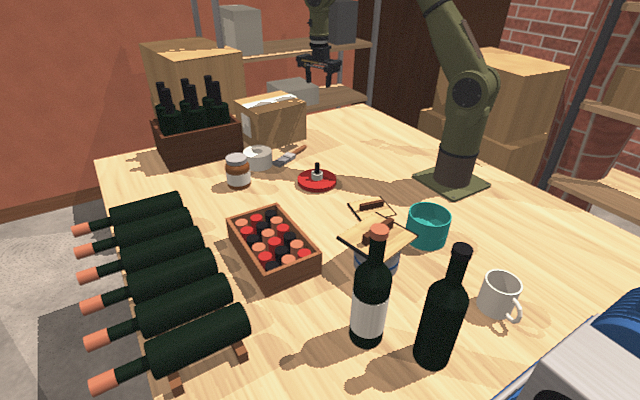

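Two boards are in view. The larger one at top (254,200) covers the steel canister with the blue band, which shows at scene (375,262). A smaller one lies on the bench at top (320,252). The turquoise pot at (256,266) is the look-alike. The larger board fits the description, so I'll confirm with a crop and measure sizes.

```bash
python3 - <<'E'
from h import *
crop('top0',215,95,435,290,3.5,'crop1')
s=load('top0'); P=cloud(s); C=s['color'].astype(int); hsv=cv2.cvtColor(s['color'],cv2.COLOR_RGB2HSV)
def rep(name,m):
    n,l,st,_=cv2.connectedComponentsWithStats(m.astype(np.uint8)); i=1+np.argmax(st[1:,4]); m=l==i
    q=P[m]; (c,sz,a)=cv2.minAreaRect((q[:,:2]*1000).astype(np.float32)); print(name,len(q),'c',np.round(c,1),'size',np.round(sz,1),'ang',round(a,1),'z',np.round(np.percentile(q[:,2],[5,50,95]),4), 'mean',np.round(q.mean(0),4)); return m
z=P[...,2]
def box(x0,y0,x1,y1):
    m=np.zeros(z.shape,bool); m[y0:y1,x0:x1]=1; return m
b=box(222,165,290,235)
rep('board',b&(z>.088)&(z<.112)); rep('batten',b&(z>.118)&(z<.14))
rep('case',box(262,100,362,170)&(z>.06)&(z<.12))
rep('caserim',box(262,100,362,170)&(z>.068)&(z<.082)&(hsv[...,0]<20))
k=box(365,205,420,260)
rep('plate',k&(z>.012)&(z<.03)); rep('collar',k&(z>.038)&(z<.055)); rep('knob',k&(z>.075)&(z<.095))
rep('small',box(296,225,345,280)&(z>.004))
for y in (195,200,205): print([round(float(v),3) for v in z[y,225:290:3]])
for y in (226,230,234): print([round(float(v),3) for v in z[y,384:404]])
# scene-cam canister
s=load('scene0'); P=cloud(s); z=P[...,2]; m=box(345,240,410,275)&(z>.01)&(z<.085); q=P[m]
print(len(q)); np.save('pics/can.npy',q)
from scipy.optimize import least_squares
q=q[(q[:,0]>.4)]
f=least_squares(lambda p:np.hypot(q[:,0]-p[0],q[:,1]-p[1])-.06,[np.median(q[:,0])-.05,np.median(q[:,1])],loss='soft_l1',f_scale=.003); print('can',f.x,np.median(abs(f.fun)))
E
```

```text
board 2162 c [517.4 193.1] size [163.1 140.7] ang 11.9 z [0.0926 0.0981 0.1039] mean [0.516  0.1921 0.0981]
batten 202 c [517.5 192.4] size [110.7  16.4] ang 11.9 z [0.1212 0.1278 0.1333] mean [0.5165 0.1919 0.1278]
case 1264 c [738.2  21.7] size [259.1 164.7] ang 89.6 z [0.0624 0.0729 0.08  ] mean [0.7333 0.0294 0.0721]
caserim 835 c [737.7  21.8] size [258.6 163.6] ang 89.6 z [0.0698 0.0748 0.0803] mean [0.7355 0.0225 0.0749]
plate 1387 c [ 431.  -241.8] size [139.6 140.3] ang 59.4 z [0.0169 0.0229 0.0281] mean [ 0.43   -0.2411  0.0227]
collar 67 c [ 431.6 -242.1] size [38.8 41.3] ang 2.8 z [0.0391 0.0465 0.0518] mean [ 0.4305 -0.2411  0.0465]
knob 28 c [ 431.9 -242. ] size [16. 16.] ang 9.1 z [0.0794 0.0856 0.091 ] mean [ 0.4312 -0.2418  0.085 ]
small 1078 c [347.6  -9.5] size [126.7 166.8] ang 78.8 z [0.0044 0.008  0.0308] mean [ 0.3635 -0.0111  0.0248]
[-0.005, -0.0, 0.094, 0.098, 0.097, 0.101, 0.099, 0.093, 0.13, 0.131, 0.106, 0.097, 0.101, 0.098, 0.1, 0.1, 0.098, 0.005, 0.002, -0.002, -0.007, 0.009]
[-0.0, 0.005, 0.102, 0.099, 0.098, 0.101, 0.1, 0.101, 0.097, 0.131, 0.128, 0.099, 0.101, 0.101, 0.102, 0.103, 0.099, 0.095, -0.009, 0.011, 0.005, -0.006]
[-0.001, -0.009, -0.002, 0.098, 0.094, 0.099, 0.102, 0.095, 0.1, 0.132, 0.135, 0.095, 0.098, 0.095, 0.096, 0.099, 0.096, 0.098, 0.001, -0.005, 0.004, -0.001]
[0.025, 0.027, 0.019, 0.026, 0.026, 0.022, 0.022, 0.051, 0.046, 0.046, 0.049, 0.038, 0.046, 0.028, 0.022, 0.026, 1.597, 0.017, 0.023, 0.022]
[0.021, 0.022, 0.016, 0.034, 0.051, 0.049, 0.018, 0.02, 0.069, 0.092, 0.091, 0.084, 0.083, 0.087, 0.086, 0.039, 0.022, 0.028, 0.024, 0.026]
[0.021, 0.021, 0.02, 0.044, 0.046, 0.049, 0.02, 0.043, 0.041, 0.061, 0.064, 0.065, 0.014, 0.018, 0.048, 0.044, 0.013, 0.019, 0.023, 0.025]
295
can [0.51504547 0.19667113] 0.0004611863651554221
```

View pics/crop1.png

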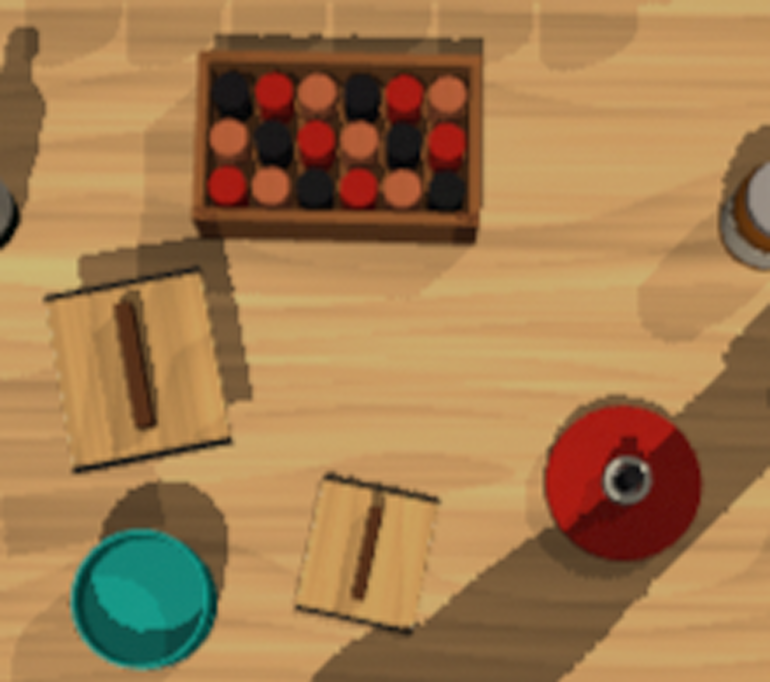

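The crop shows the large board (160 mm across strip-to-strip, batten at crop (135,362)). Measured values:

| Item | Position (m) |
|---|---|
| Board | (0.517, 0.193), yaw 11.9°, top at 0.098 |
| Case | front face x ≈ 0.657, y −0.108 to 0.151 |
| Knob | (0.4315, −0.242) |
| Canister | about (0.515, 0.197) |

The measured 163 × 141 mm size matches the board meant, so the small board stays where it is.

>>> move_arm([
  [0,0,0,0.074,0.088],
  [0,0,0,0.074,0.088],
  [0.0189,-0.0291,0,0,0.088],
  [0.0189,-0.0291,0,0,0.088],
  [0.0189,-0.0291,0,0,0.088],
  [0.0189,-0.0291,0,0,0.088],
  [0.0189,-0.0291,0,0,0.088],
  [0.0189,-0.0291,0,0,0.088],
  [0.0189,-0.0291,0,0,0.088],
  [0.0189,-0.0291,0,0,0.088],
], newtons=12)

```text
clock: 0.93
tool_pos: [0.3181, -0.3249, 0.4046]
eef_rot: [0.995, 0.104, -0.0, -0.0]
contact_force: [0.2, 0.9, -0.6]
opening: 0.998
finger_force: 0.0
```

>>> move_arm([
  [0.0189,-0.0291,0,0,0.088],
  [0.0189,-0.0291,0,0,0.088],
  [0.0189,-0.0291,0,0,0.088],
  [0.0189,-0.0291,0,0,0.088],
  [0.0189,-0.0291,0,0,0.088],
  [0.0189,-0.0291,0,0,0.088],
  [0.0189,-0.0291,0,0,0.088],
  [0.0189,-0.0291,0,0,0.088],
  [0.0189,-0.0291,0,0,0.088],
  [0.0189,-0.0291,0,0,0.088],
])

```text
clock: 1.77
tool_pos: [0.4428, -0.0009, 0.4046]
eef_rot: [0.995, 0.104, -0.0, 0.0]
contact_force: [1.0, -0.7, 0.4]
opening: 0.997
finger_force: 0.0
```

>>> move_arm([
  [0.0189,-0.0291,0,0,0.088],
  [0.0189,-0.0291,0,0,0.088],
  [0.0189,-0.0291,0,0,0.088],
  [0.0189,-0.0291,0,0,0.088],
  [0.0189,-0.0291,0,0,0.088],
  [0.0189,-0.0291,0,0,0.088],
  [0,0,0,0,0.088],
  [0,0,0,0,0.088],
])

```text
clock: 2.43
tool_pos: [0.5171, 0.1939, 0.4041]
eef_rot: [0.994, 0.106, -0.0, -0.0]
contact_force: [-0.2, -1.9, 0.9]
opening: 0.999
finger_force: 0.0
```

```bash
cat >> h.py <<'E'
def to(x,y,z=None,psi=None):
    "tool shift to bring TCP to x,y (and z), using the measured pose; psi = tool x heading, deg"
    s=r.get_state(); M=R.from_quat(s['eef_rot']).as_matrix(); p=s['tool_pos']; h=np.degrees(np.arctan2(M[1,0],M[0,0]))
    t=np.array([x,y,p[2] if z is None else z]); print('pos',np.round(p,4),'head',round(h,2),'tilt',round(float(np.degrees(np.arccos(-M[2,2]))),2),'shift',np.round(M.T@(t-p),4), 'spin',None if psi is None else round(float(np.radians(h-psi)),4),'t',s['clock'])
E
python3 -c "
from h import *
to(.517,.1925,.267,11.9)
s=grab('wrist','w1');P=cloud(s);z=P[...,2]
for a,b in ((.118,.14),(.088,.112)):
  q=P[(z>a)&(z<b)&(abs(P[...,0]-.517)<.1)&(abs(P[...,1]-.193)<.1)];print(len(q))
  if len(q)>9: print(cv2.minAreaRect((q[:,:2]*1000).astype(np.float32)),np.median(q[:,2]))
"
```

```text
pos [0.5171 0.1939 0.4041] head 12.2 tilt 0.05 shift [-0.0004  0.0014  0.1371] spin 0.0052 t 2.4333
2514
((519.5850219726562, 192.0253143310547), (109.17787170410156, 15.866711616516113), 11.800415992736816) 0.12720041440849086
23944
((519.2601928710938, 192.0260009765625), (161.52789306640625, 140.5248565673828), 11.842175483703613) 0.0973505416501955
```

>>> move_arm([
  [0.001,0.002,0.02,0.005,0.088],
  [0,0,0.03,0,0.088],
  [0,0,0.03,0,0.088],
  [0,0,0.03,0,0.07],
  [0,0,0.017,0,0.06],
  [0,0,0.01,0,0.03],
  [0,0,0,0,0.0],
  [0,0,0,0,0.0],
  [0,0,0,0,0.0],
  [0,0,0,0,0.0],
], newtons=15)

```text
clock: 3.32
tool_pos: [0.5192, 0.1896, 0.269]
eef_rot: [0.995, 0.101, 0.001, -0.0]
contact_force: [-0.5, -0.4, 0.7]
opening: 0.491
finger_force: 0.0
```

>>> move_arm([
  [0,0,0,0,0.0],
  [0,0,0,0,0.0],
])

```text
clock: 3.48
tool_pos: [0.5189, 0.1899, 0.2685]
eef_rot: [0.995, 0.102, 0.001, -0.0]
contact_force: [1.2, -0.3, 0.0]
opening: 0.34
finger_force: 0.0
```

>>> move_arm([
  [0,-0.002,0.001,0,0.0],
  [0,0,0,0,0.0],
  [0,0,0,0,0.0],
  [0,0,0,0,0.0],
  [0,0,0,0,0.0],
  [0,0,0,0,0.0],
], newtons=15)

```text
clock: 3.98
tool_pos: [0.5182, 0.1921, 0.2668]
eef_rot: [0.995, 0.102, 0.0, -0.0]
contact_force: [-1.1, 1.8, 2.5]
opening: 0.185
finger_force: 15.0
```

>>> move_arm([
  [0,0,-0.01,0,0.0],
  [0,0,-0.02,0,0.0],
  [0,0,-0.03,0,0.0],
  [0,0,-0.03,0,0.0],
  [0,0,0,0,0.0],
  [0,0,0,0,0.0],
])

```text
clock: 4.48
tool_pos: [0.5185, 0.1916, 0.3581]
eef_rot: [0.995, 0.101, 0.001, -0.0]
contact_force: [-0.2, 0.5, -3.3]
opening: 0.183
finger_force: 15.0
```

```bash
python3 -c "
from h import *
to(.604,.0,.34,0)"
```

```text
pos [0.5185 0.1916 0.3581] head 11.65 tilt 0.17 shift [0.045  0.2049 0.0182] spin 0.2033 t 4.4833
```

>>> move_arm([
  [0.005,0.024,0,0,0],
  [0.005,0.026,0,0,0],
  [0.005,0.026,0,0,0],
  [0.006,0.026,0,0,0],
  [0.006,0.026,0,0,0],
  [0.006,0.026,0,0,0],
  [0.006,0.026,0,0,0],
  [0.006,0.025,0,0,0],
  [0,0,0,0.1,0],
  [0,0,0,0.107,0],
])

```text
clock: 5.32
tool_pos: [0.6034, -0.0031, 0.3543]
eef_rot: [1.0, -0.006, -0.002, 0.001]
contact_force: [-0.1, 1.8, -2.7]
opening: 0.18
finger_force: 15.0
```

>>> move_arm([
  [0,0,0.04,0,0],
  [0,0,0.04,0,0],
  [0,0,0,0,0],
  [0,0,0,0,0],
])

```text
clock: 5.65
tool_pos: [0.6019, 0.0001, 0.2735]
eef_rot: [1.0, -0.001, -0.005, 0.0]
contact_force: [0.4, -0.6, -2.8]
opening: 0.18
finger_force: 15.0
```

```bash
python3 -c "
from h import *
to(.604,.0,.2195,0)
s=grab('scene','s1'); crop('s1',180,130,460,330,2.8,'s1c')
s=grab('top','t1');P=cloud(s);z=P[...,2]
m=(abs(P[...,0]-.60)<.13)&(abs(P[...,1])<.12)&(z>.08)&(z<.17); q=P[m]; print(len(q))
# canister rim
m=(abs(P[...,0]-.517)<.09)&(abs(P[...,1]-.195)<.09)&(z>.082)&(z<.1); q=P[m]; print(len(q), cv2.minEnclosingCircle((q[:,:2]*1000).astype(np.float32)), np.median(q[:,2]))
"
```

```text
pos [6.019e-01 1.000e-04 2.735e-01] head -0.17 tilt 0.53 shift [0.0026 0.     0.054 ] spin -0.003 t 5.65
146
183 ((514.8546142578125, 196.17236328125), 60.35757827758789) 0.08879248238849469
```

View pics/s1c.png

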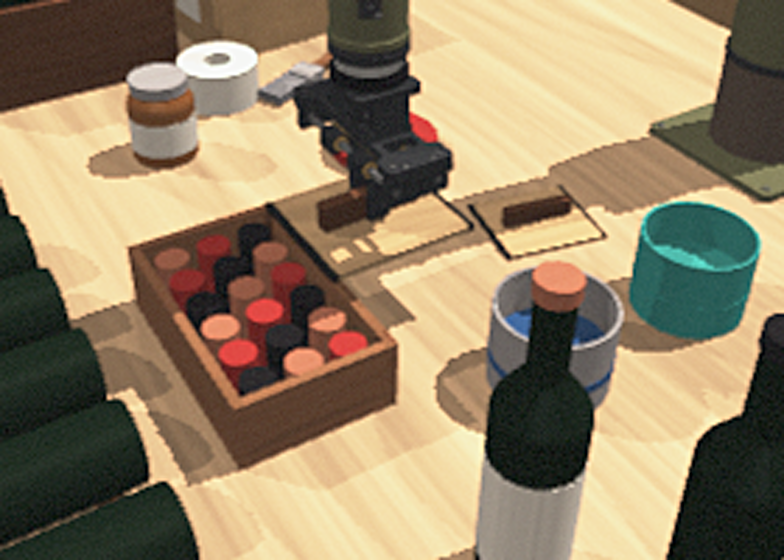

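The view shows the board held level, with its far strip (crop (300,240)) over the case's front edge and clear of the canister. I'll lower it so the edge tilts the board in the grip.

>>> move_arm([
  [0.002,0,0.01,0,0],
  [0,0,0.01,0,0],
  [0,0,0.005,0,0],
  [0,0,0.005,0,0],
  [0,0,0.004,0,0],
  [0,0,0.004,0,0],
  [0,0,0,0,0],
], newtons=8)

```text
clock: 6.33
tool_pos: [0.6052, 0.0002, 0.2379]
eef_rot: [1.0, -0.002, -0.001, 0.0]
contact_force: [-1.5, -0.0, -3.0]
opening: 0.18
finger_force: 8.1
```

```bash
cat >> h.py <<'E'
def tilt():
    s=grab('scene','st'); P=cloud(s)[...,:].reshape(-1,3); C=s['color'].reshape(-1,3).astype(int)
    m=(P[:,0]>.5)&(P[:,0]<.70)&(abs(P[:,1])<.075)&(P[:,2]>.01)&(P[:,2]<.14)&(C[:,0]>150)&(C[:,2]<190)&(C[:,0]-C[:,2]>35)
    q=P[m]; print(m.sum())
    if m.sum()<30: return
    for _ in range(5):
        c=q.mean(0); n=np.linalg.svd(q-c)[2][2]; d=abs((q-c)@n); q=q[d<max(.003,2*d.mean())]
    n*=np.sign(n[2]); print('board n',n.round(3),'deg',np.degrees(np.arccos(n[2])).round(1),'at',c.round(3),len(q))
E
python3 -c "
from h import *
to(.604,.0,.2195,0); tilt()"
```

```text
pos [6.052e-01 2.000e-04 2.379e-01] head -0.18 tilt 0.12 shift [-0.0012  0.0002  0.0184] spin -0.0031 t 6.3333
540
board n [-0.259  0.003  0.966] deg 15.0 at [0.6   0.028 0.067] 495
```

>>> move_arm([
  [-0.001,0,0.004,0,0],
  [0,0,0.004,0,0],
  [0,0,0.004,0,0],
  [0,0,0.003,0,0],
  [0,0,0.003,0,0],
  [0,0,0.002,0,0],
  [0,0,0,0,0],
  [0,0,0,0,0],
])

```text
clock: 7.05
tool_pos: [0.6052, 0.0001, 0.2196]
eef_rot: [1.0, -0.002, 0.001, 0.0]
contact_force: [-0.6, -0.7, 8.3]
opening: 0.181
finger_force: 11.1
```

```bash
python3 -c "
from h import *
to(.604,.0,.2195,0); tilt()"
```

```text
pos [6.052e-01 1.000e-04 2.196e-01] head -0.19 tilt 0.08 shift [-0.0012  0.0002  0.0001] spin -0.0033 t 7.05
261
board n [-0.568  0.008  0.823] deg 34.6 at [0.596 0.039 0.042] 229
```

>>> move_arm([
  [0,0,0,0,0.03],
  [0,0,0,0,0.06],
  [0,0,0,0,0.088],
  [0,0,0,0,0.088],
  [0,0,0,0,0.088],
  [0,0,0,0,0.088],
])

```text
clock: 7.6
tool_pos: [0.6042, 0.0007, 0.2185]
eef_rot: [1.0, -0.001, -0.001, -0.0]
contact_force: [-3.3, 1.6, 5.6]
opening: 0.61
finger_force: 3.2
```

>>> move_arm([
  [0,0,-0.005,0,0.088],
  [0,0,-0.01,0,0.088],
  [0,0,-0.02,0,0.088],
  [0,0,-0.03,0,0.088],
  [0,0,-0.04,0,0.088],
  [0,0,-0.04,0,0.088],
  [0,0,-0.01,0,0.088],
])

```text
clock: 8.18
tool_pos: [0.6069, -0.0004, 0.3808]
eef_rot: [1.0, -0.002, 0.006, -0.0]
contact_force: [0.8, -0.4, 0.2]
opening: 0.999
finger_force: 0.0
```

```bash
python3 -c "
from h import *
to(.4315,-.242,.405,0); tilt(); crop('st',180,130,460,330,2.8,'s2c')"
```

```text
pos [ 6.069e-01 -4.000e-04  3.808e-01] head -0.25 tilt 0.72 shift [-0.1741  0.2423 -0.0264] spin -0.0043 t 8.1833
456
board n [-0.567  0.003  0.823] deg 34.6 at [0.619 0.035 0.057] 403
```

View pics/s2c.png

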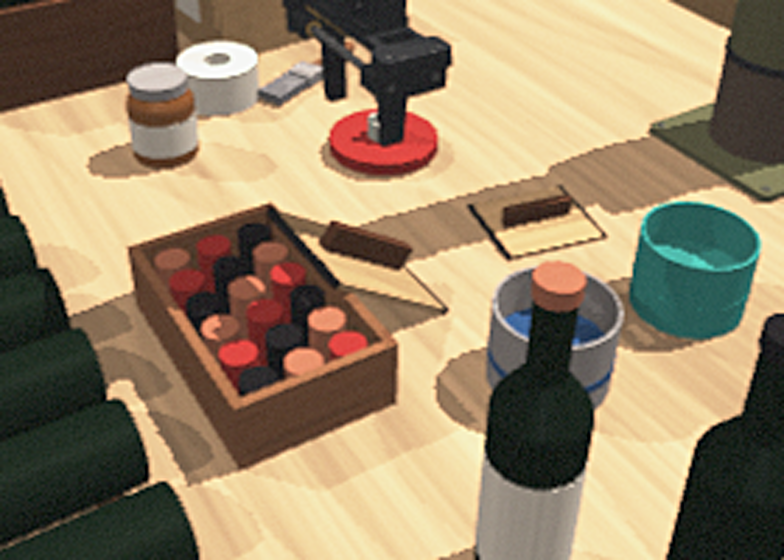

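Released, the board leans on the case at 34.6° (crop (370,255)), with its lower edge on the bench and nothing touching the canister. Next the lids.

>>> move_arm([
  [-0.012,0.017,-0.01,0,0.088],
  [-0.02,0.028,0,0,0.088],
  [-0.02,0.028,0,0,0.088],
  [-0.02,0.028,0,0,0.088],
  [-0.02,0.028,0,0,0.088],
  [-0.02,0.028,0,0,0.088],
  [-0.02,0.028,0,0,0.088],
  [-0.02,0.028,0,0,0.088],
  [-0.02,0.028,0,0,0.088],
  [-0.001,0.001,0,0,0.088],
])

```text
clock: 9.07
tool_pos: [0.426, -0.2475, 0.383]
eef_rot: [1.0, -0.007, -0.003, 0.002]
contact_force: [-0.6, -0.9, 0.4]
opening: 1.0
finger_force: 0.0
```

>>> move_arm([
  [0,0,0.03,0,0.088],
  [0,0,0.03,0,0.088],
  [0,0,0,0,0.088],
  [0,0,0,0,0.088],
])

```text
clock: 9.4
tool_pos: [0.4306, -0.241, 0.3226]
eef_rot: [1.0, -0.002, -0.002, -0.001]
contact_force: [-0.3, 0.5, 0.3]
opening: 1.0
finger_force: 0.0
```

```bash
cat >> h.py <<'E'
def rings(tag,cx,cy,bands):
    s=grab('wrist',tag); P=cloud(s); z=P[...,2]; n=(abs(P[...,0]-cx)<.08)&(abs(P[...,1]-cy)<.08)
    for a,b in bands:
        q=P[n&(z>a)&(z<b)]; 
        if len(q)>9:
            c=(q[:,:2].max(0)+q[:,:2].min(0))/2; print((a,b),len(q),cv2.minEnclosingCircle((q[:,:2]*1000).astype(np.float32)),c.round(4),np.median(q[:,2]).round(4))
E
python3 -c "
from h import *
to(.4315,-.242,.218,0); rings('w2',.4315,-.242,[(.015,.03),(.042,.052),(.08,.088)])"
```

```text
pos [ 0.4306 -0.241   0.3226] head -0.18 tilt 0.24 shift [0.0013 0.0011 0.1046] spin -0.0032 t 9.4
(0.015, 0.03) 17332 ((432.50225830078125, -242.7424774169922), 71.1995849609375) [ 0.4328 -0.2426] 0.0223
(0.042, 0.052) 877 ((433.07275390625, -243.16656494140625), 21.002643585205078) [ 0.4331 -0.243 ] 0.046
(0.08, 0.088) 461 ((432.97467041015625, -243.01800537109375), 8.96694564819336) [ 0.4329 -0.2431] 0.0831
```

>>> move_arm([
  [0.0017,0.0015,0.02,-0.003,0.088],
  [0,0,0.03,0,0.088],
  [0,0,0.03,0,0.05],
  [0,0,0.02,0,0.05],
  [0,0,0.0045,0,0.04],
  [0,0,0,0,0.03],
  [0,0,0,0,0.0],
  [0,0,0,0,0.0],
  [0,0,0,0,0.0],
  [0,0,0,0,0.0],
], newtons=25)

```text
clock: 10.28
tool_pos: [0.4331, -0.243, 0.2204]
eef_rot: [1.0, -0.0, 0.001, 0.001]
contact_force: [-0.6, -0.6, -0.0]
opening: 0.414
finger_force: 0.0
```

>>> move_arm([
  [0,0,0,0,0.0],
  [0,0,0,0,0.0],
  [0,0,0,0,0.0],
  [0,0,0,0,0.0],
  [0,0,0,0,0.0],
  [0,0,0,0,0.0],
])

```text
clock: 10.78
tool_pos: [0.4328, -0.2428, 0.2194]
eef_rot: [1.0, -0.0, 0.0, 0.0]
contact_force: [0.2, 0.6, 5.5]
opening: 0.194
finger_force: 25.0
```

```bash
python3 -c "
from h import *
to(.4325,-.2425,.218,0)"
```

```text
pos [ 0.4328 -0.2428  0.2194] head -0.01 tilt 0.02 shift [-0.0003 -0.0003  0.0014] spin -0.0001 t 10.7833
```

>>> move_arm([
  [0,0,-0.005,0,0],
  [0,0,-0.01,0,0],
  [0,0,-0.02,0,0],
  [0,0,-0.025,0,0],
  [0,0,-0.025,0,0],
  [0,0,-0.025,0,0],
  [0,0,-0.015,0,0],
  [0,0,0,0,0],
])

```text
clock: 11.45
tool_pos: [0.4331, -0.2432, 0.3473]
eef_rot: [1.0, -0.0, 0.002, 0.001]
contact_force: [0.0, -0.6, -5.6]
opening: 0.195
finger_force: 25.0
```

```bash
python3 -c "
from h import *
to(.515,.1965,.345,0)"
```

```text
pos [ 0.4331 -0.2432  0.3473] head -0.03 tilt 0.32 shift [ 0.0816 -0.4397  0.0016] spin -0.0006 t 11.45
```

>>> move_arm([
  [0.001,-0.005,0,0,0],
  [0.002,-0.012,0,0,0],
  [0.004,-0.02,0,0,0],
  [0.005,-0.026,0,0,0],
  [0.005,-0.026,0,0,0],
  [0.005,-0.026,0,0,0],
  [0.005,-0.026,0,0,0],
  [0.005,-0.026,0,0,0],
  [0.005,-0.026,0,0,0],
  [0.005,-0.026,0,0,0],
])

```text
clock: 12.28
tool_pos: [0.474, -0.022, 0.3426]
eef_rot: [1.0, 0.0, -0.002, 0.0]
contact_force: [0.2, -0.8, -5.0]
opening: 0.193
finger_force: 25.0
```

>>> move_arm([
  [0.005,-0.026,0,0,0],
  [0.005,-0.026,0,0,0],
  [0.005,-0.026,0,0,0],
  [0.005,-0.026,0,0,0],
  [0.005,-0.026,0,0,0],
  [0.005,-0.026,0,0,0],
  [0.005,-0.026,0,0,0],
  [0.003,-0.02,0,0,0],
  [0.001,-0.014,0,0,0],
  [0.0006,-0.005,0,0,0],
])

```text
clock: 13.12
tool_pos: [0.5134, 0.2003, 0.3426]
eef_rot: [1.0, 0.002, -0.001, -0.0]
contact_force: [-0.1, -0.0, -5.1]
opening: 0.194
finger_force: 25.0
```

>>> move_arm([
  [0,0,0,0,0],
  [0,0,0,0,0],
  [0,0,0,0,0],
])

```text
clock: 13.37
tool_pos: [0.5143, 0.1951, 0.3438]
eef_rot: [1.0, -0.001, -0.001, 0.001]
contact_force: [-0.4, -0.2, -4.0]
opening: 0.195
finger_force: 25.0
```

```bash
python3 - <<'E'
from h import *
to(.515,.1965,.3265,0)
s=grab('scene','s3'); crop('s3',330,170,450,290,5,'s3c')
P=cloud(s).reshape(-1,3)
from scipy.optimize import least_squares
q=P[(np.hypot(P[:,0]-.515,P[:,1]-.1965)<.075)&(P[:,2]>.01)&(P[:,2]<.08)]; q=q[(q[:,1]>.19)]
f=least_squares(lambda p:np.hypot(q[:,0]-p[0],q[:,1]-p[1])-.06,[.515,.1965],loss='soft_l1',f_scale=.003); print('can',f.x,len(q))
s=grab('top','t3'); P=cloud(s); z=P[...,2]; C=s['color'].astype(int)
m=(C[...,0]>110)&(C[...,1]<60)&(np.hypot(P[...,0]-.51,P[...,1]-.19)<.1)&(z>.11)&(z<.2); q=P[m]; print('red plate',m.sum(),cv2.minEnclosingCircle((q[:,:2]*1000).astype(np.float32)),np.median(q[:,2]))
rings('w3',.515,.1965,[(.08,.096),(.12,.145)])
E
```

```text
pos [0.5143 0.1951 0.3438] head -0.16 tilt 0.15 shift [ 0.0007 -0.0014  0.0173] spin -0.0028 t 13.3667
can [0.51745185 0.19641239] 440
red plate 283 ((494.262451171875, 163.11666870117188), 48.268455505371094) 0.1469558656305736
(0.12, 0.145) 240 ((552.5433349609375, 192.16473388671875), 59.372859954833984) [0.5445 0.1922] 0.143
```

View pics/s3c.png

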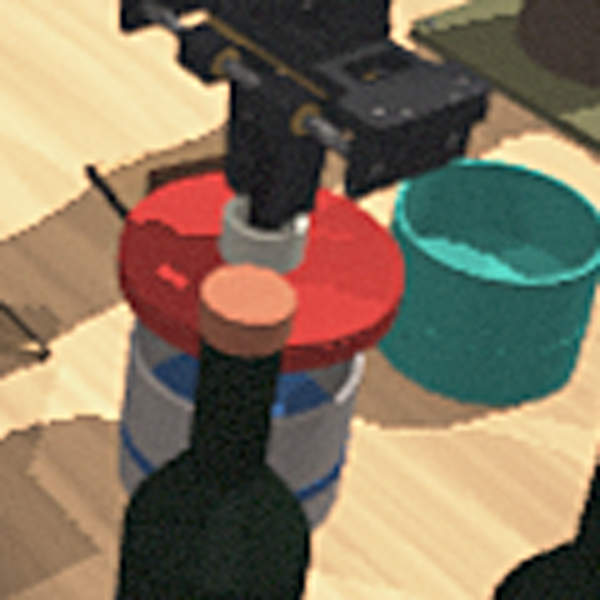

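The pair hangs level over the canister mouth (crop: plate centre (262,255), canister rim (245,385)). I'll lower it slowly.

>>> move_arm([
  [0.0015,-0.0005,0.008,0,0],
  [0,0,0.01,0,0],
  [0,0,0.008,0,0],
  [0,0,0.004,0,0],
  [0,0,0,0,0],
])

```text
clock: 13.93
tool_pos: [0.5154, 0.1975, 0.3125]
eef_rot: [1.0, -0.0, -0.002, 0.001]
contact_force: [-0.6, -0.0, -5.2]
opening: 0.199
finger_force: 25.0
```

```bash
python3 -c "
from h import *
to(.516,.1955,.2955,0)"
```

```text
pos [0.5154 0.1975 0.3125] head -0.01 tilt 0.19 shift [0.0007 0.002  0.017 ] spin -0.0001 t 13.9333
```

>>> move_arm([
  [0.0005,0.001,0.002,0,0],
  [0,0,0.002,0,0],
  [0,0,0.002,0,0],
  [0,0,0.002,0,0],
])

```text
clock: 14.27
tool_pos: [0.5166, 0.1967, 0.3063]
eef_rot: [1.0, -0.0, 0.0, -0.0]
contact_force: [-0.3, -1.3, -3.8]
opening: 0.191
finger_force: 25.0
```

>>> move_arm([
  [0,0,0.002,0,0],
  [0,0,0.001,0,0],
  [0,0,0,0,0],
])

```text
clock: 14.52
tool_pos: [0.5164, 0.1967, 0.303]
eef_rot: [1.0, -0.0, -0.0, 0.0]
contact_force: [0.3, -0.1, -4.5]
opening: 0.194
finger_force: 25.0
```

Underside is 7 mm inside the mouth with no contact force, so it is entering cleanly.

>>> move_arm([
  [0,0,0.002,0,0],
  [0,0,0.002,0,0],
  [0,0,0.002,0,0],
  [0,0,0.001,0,0],
  [0,0,0,0,0],
])

```text
clock: 14.93
tool_pos: [0.5164, 0.1967, 0.2959]
eef_rot: [1.0, -0.0, -0.0, 0.0]
contact_force: [0.1, 0.8, -4.5]
opening: 0.195
finger_force: 25.0
```

>>> move_arm([
  [0,0,0.001,0,0],
  [0,0,0,0,0],
])

```text
clock: 15.1
tool_pos: [0.5164, 0.1967, 0.2955]
eef_rot: [1.0, -0.0, 0.0, -0.0]
contact_force: [-0.1, 0.0, -1.0]
opening: 0.194
finger_force: 25.0
```

>>> move_arm([
  [0,0,0.0005,0,0],
  [0,0,0,0,0],
])

```text
clock: 15.27
tool_pos: [0.5164, 0.1967, 0.2955]
eef_rot: [1.0, -0.0, 0.0, -0.0]
contact_force: [-0.9, -1.1, 5.1]
opening: 0.194
finger_force: 25.0
```

>>> move_arm([
  [0,0,0,0,0.03],
  [0,0,0,0,0.05],
  [0,0,0,0,0.07],
  [0,0,0,0,0.088],
  [0,0,0,0,0.088],
  [0,0,0,0,0.088],
  [0,0,0,0,0.088],
  [0,0,0,0,0.088],
])

```text
clock: 15.93
tool_pos: [0.5165, 0.1967, 0.2947]
eef_rot: [1.0, -0.0, 0.0, 0.0]
contact_force: [1.0, 0.2, -0.2]
opening: 0.779
finger_force: 0.0
```

```bash
python3 -c "
from h import *
to(.516,.1955,.2955,0)
s=grab('scene','s4'); crop('s4',330,170,450,290,5,'s4c')
rings('w4',.5165,.1965,[(.085,.105),(.115,.128),(.15,.17)])
"
```

```text
pos [0.5165 0.1967 0.2947] head -0.01 tilt 0.01 shift [-0.0005  0.0012 -0.0008] spin -0.0002 t 15.9333
(0.085, 0.105) 29179 ((516.0859985351562, 196.6579132080078), 71.09793090820312) [0.516  0.1965] 0.0983
(0.115, 0.128) 2464 ((525.6785888671875, 196.34823608398438), 44.031394958496094) [0.5184 0.1963] 0.122
(0.15, 0.17) 3515 ((526.3657836914062, 196.14950561523438), 53.07445526123047) [0.5172 0.1961] 0.159
```

View pics/s4c.png

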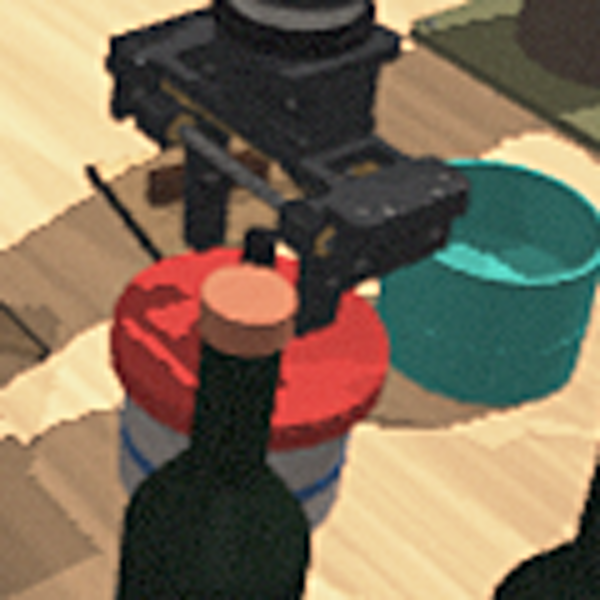

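The pair is seated: the plate's top measures 0.098 m (0.099 expected) and the fingers are open around the knob (crop (262,245)). Next I'll lower onto the collar, keeping the fingertips above the plate.

>>> move_arm([
  [0,0,0,0,0.088],
  [0,0,0.008,0,0.088],
  [0,0,0.008,0,0.088],
  [0,0,0.006,0,0.08],
  [0,0,0.003,0,0.07],
  [0,0,0,0,0.06],
  [0,0,0,0,0.06],
], newtons=20)

```text
clock: 16.62
tool_pos: [0.5164, 0.1967, 0.2693]
eef_rot: [1.0, -0.0, -0.0, 0.0]
contact_force: [-1.0, 0.3, -0.1]
opening: 0.717
finger_force: 0.0
```

>>> move_arm([
  [0,0,0,0,0.05],
  [0,0,0,0,0.045],
  [0,0,0,0,0.0],
  [0,0,0,0,0.0],
  [0,0,0,0,0.0],
  [0,0,0,0,0.0],
  [0,0,0,0,0.0],
  [0,0,0,0,0.0],
])

```text
clock: 17.28
tool_pos: [0.5166, 0.1968, 0.27]
eef_rot: [1.0, -0.0, 0.0, -0.0]
contact_force: [-0.9, 1.0, 3.3]
opening: 0.475
finger_force: 20.0
```

>>> move_arm([
  [0,0,-0.002,0,0],
  [0,0,-0.003,0,0],
  [0,0,-0.004,0,0],
  [0,0,-0.005,0,0],
  [0,0,-0.006,0,0],
  [0,0,0,0,0],
])

```text
clock: 17.78
tool_pos: [0.5168, 0.1968, 0.291]
eef_rot: [1.0, -0.0, 0.001, -0.0]
contact_force: [1.2, -0.1, -1.5]
opening: 0.474
finger_force: 20.0
```

>>> move_arm([
  [0,0,-0.008,0,0],
  [0,0,-0.012,0,0],
  [0,0,-0.015,0,0],
  [0,0,-0.015,0,0],
  [0,0,-0.015,0,0],
  [0,0,-0.012,0,0],
  [0,0,-0.008,0,0],
  [0,0,0,0,0],
  [0,0,0,0,0],
  [0,0,0,0,0],
])

```text
clock: 18.62
tool_pos: [0.5161, 0.1966, 0.3741]
eef_rot: [1.0, -0.0, -0.001, 0.0]
contact_force: [0.6, 0.0, -2.0]
opening: 0.478
finger_force: 20.0
```

```bash
python3 -c "
from h import *
to(.516,.1955,.37,0); tilt(); crop('st',310,120,460,290,3.5,'s5c'); print(r.get_state()['finger_force'])"
```

```text
pos [0.5161 0.1966 0.3741] head -0.01 tilt 0.08 shift [-0.0001  0.0011  0.0041] spin -0.0002 t 18.6167
171
board n [-0.56   0.011  0.829] deg 34.0 at [ 0.64  -0.027  0.072] 116
20.000023339598556
```

View pics/s5c.png

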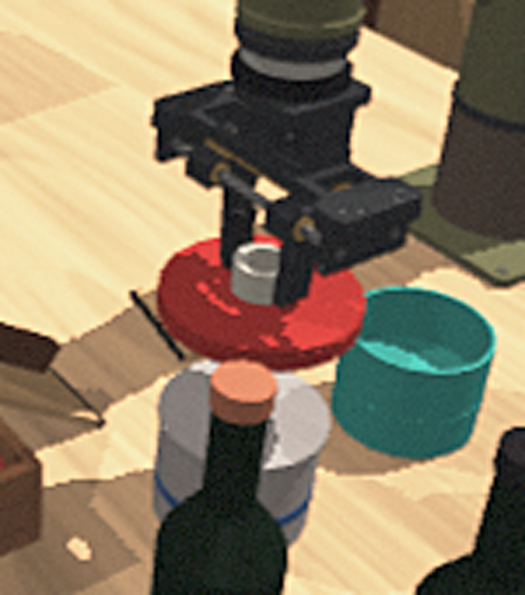

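The outer lid is held level at crop (262,300). The inner lid's flange sits on the canister at (245,400), and the board is still leaning at about 34°. I'll hold briefly, then hand in.

>>> move_arm([
  [0,0,0,0,0],
  [0,0,0,0,0],
  [0,0,0,0,0],
  [0,0,0,0,0],
  [0,0,0,0,0],
  [0,0,0,0,0],
])

```text
clock: 19.17
tool_pos: [0.5164, 0.1967, 0.3747]
eef_rot: [1.0, -0.0, 0.0, 0.0]
contact_force: [-0.3, 0.2, -1.5]
opening: 0.475
finger_force: 20.0
```

```bash
python3 -c "
from h import *
print(r.finish_job())"
```

```text
the job is handed in; nothing more can be done
None
```

The job is handed in at about 19 s, though no verdict came back: the board leans on the case at about 34°, the inner lid is seated in the canister, and the outer lid is held level above it, clear of the knob.

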